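# Fine-tune knob of a concentric pair

## Task

On the desktop synthesizer, set the small inner bar knob of the concentric pair so that its pointer is in line with the pointer tab of the big knurled ring around it. It must be turned only while pressed in against its spring, which frees its brake: press it gently, about half-way in and never near the bottom, keep it in while turning until the pointers line up, then let it spring out again and let go. The ring must stay where it is set, and the loose things lying about must be left alone.

Things in the scene. Friction and masses are not known exactly. Their poses are not given: they have to be found in the camera images.
- module: Desktop synthesizer, fixed: a box 170 (its x) by 278 (its y) by 50 mm high, flat aluminium panel on top at 50 mm, dark wooden cheeks. Origin at the centre of its underside, z up; yaw varies. Besides the concentric pair the panel carries four plain round knobs (20 mm across, 15 mm high) and jack sockets (3 mm high), on its -y half, 90 mm or more from the pair's axis.
- pair_axis (a point): Point on the synthesizer's panel on the upright axis of the concentric pair (x -5, y +55 mm of module, 50 mm above its underside); axes as module. The pair is mounted higher or lower from case to case: the ring's top is 16 to 40 mm above this point, the inner knob's top always 12 mm above the ring's, so 28 to 52 mm. No reading tells the height: feel for the knob's top or look.
- inner_turn (a joint): Angle of the inner knob (rad), anticlockwise from above. Knob: black bar 24 mm long, 11 wide, upright flat sides, white line on its pointer half. At 0 it lies along module's x, pointer to -x, in line with the ring's pointer at ring 0; starts between -1.25 and -0.7. Out, a brake drags hard on it; pressed in 1.5 mm or more it turns against 0.04 N m and stays as left. Range -2.2 to 2.2.
- inner_press (a joint): How far the inner knob is pressed in (m, downwards): 0 out, 0.008 at the bottom. Spring: about 7 N to start it moving, then 1 N more for each mm (11 N at 4 mm). While pressed in it sinks into the bore of the ring.
- ring (a joint): Angle of the outer ring (rad), anticlockwise from above; 0 at the start, its pointer tab then points to -x of module. Aluminium, knurled, 52 mm across, 14 mm high, with a 27 mm bore out of which the inner knob stands; the 6 mm wide tab reaches 32 mm from the axis. It turns very lightly (0.012 N m): any finger that rubs on it drags it.
- cap: Loose spare knob cap, 22 mm across, 16 mm high, standing on the synthesizer's panel; bystander. Origin at the centre of its underside.
- driver: Screwdriver, 160 mm long, lying on the table beside the synthesizer on its -y side; bystander. Origin under its middle.
- jar: Small glass jar with a metal cap, 54 mm across, 60 mm high, on the table on the synthesizer's +y side; bystander. Origin at the centre of its underside.
- adapter: Metal plug adapter standing on end, 16 mm across, 44 mm high, on the table on the synthesizer's +y side; bystander. Origin at the centre of its underside.

How it is judged (in metres and radians):
On the way:
1. the inner knob's pointer is brought in line with the ring's (within 0.12 rad) while the knob is held pressed in by 2.5 mm or more (value of joint inner_turn between -0.12 and 0.12 rad and value of joint inner_press above 0.0025 m), for 0.2 s.
At the end, for the whole second after the job is handed in: The inner knob points in line with the ring's pointer (inner_turn within 0.12 rad of 0), it has sprung out again (pressed in less than 1.5 mm) and is at rest, and the ring is within 0.12 rad of where it was set (value of joint inner_turn between -0.12 and 0.12 rad and value of joint inner_press below 0.0015 m and value of joint ring between -0.12 and 0.12 rad and velocity of joint inner_turn between -0.05 and 0.05 rad/s); the robot touches nothing.
It fails at once if the inner knob is pressed in more than 6.5 mm of its 8 (about 14 N): too hard (value of joint inner_press above 0.0065 m).
It fails at once if the outer ring is dragged by more than 0.12 rad (value of joint ring above 0.12 rad or value of joint ring below -0.12 rad).
It fails at once if the inner knob is out (pressed in less than 1 mm) with its pointer 0.55 to 0.2 rad short of the ring's or over 0.2 rad past it: turned without pressing, or let out part-way (value of joint inner_press below 0.001 m and (value of joint inner_turn between -0.55 and -0.2 rad or value of joint inner_turn above 0.2 rad)).
It fails at once if the spare cap, screwdriver, jar or adapter is moved by more than 20 mm (distance of any of cap, driver, jar, adapter from where it was at the start of the episode above 0.02 m).
It also fails if it takes over 51 s, if anything falls off the work surface, if the arm or the gripper's body presses on something with over 40 N, if the wrist force passes 120 N, or if a joint passes its speed limit or range.

## Robot

A 6-joint arm with a two-finger parallel gripper is mounted at the origin on the work surface. World frame = base frame: x ahead of the robot, y to its left, z up, the work surface at z = 0. Lengths are in mm, angles in rad, forces in N, time in s.
With the tool pointing down it reaches from about 350 to 875 mm from the base axis. Payload 4.2 kg.
Tool frame: the origin (TCP) lies at the very end of the fingers, on their centre line; the grasp point (between the pads) lies 19 mm behind it; z points along the fingers, y is the direction in which the jaws open and shut (so a half turn about z gives the same grasp; the last joint's range is limited). The gripper opens to 85 mm and grips with 20 to 120 N. Pads are 22 mm wide; open, the fingers measure 114 mm over their backs; the gripper's body (76 mm by 85 mm) begins 54 mm behind the grasp point. The pads swing forward as they close: fully open they stand 13 mm farther back than shut.
Start: joints at [1.473, 0.385, 0.008, 0, -1.194, -0.259], TCP at [218.266, 585.627, 231.312] pointing down, gripper open.
Joint ranges: [-3.14, 3.14], [-1.21, 2.06], [-1.07, 1.41], [-3.16, 2.05], [-2.99, -0.16], [-3.1, 3.1]. Speed limits (rad/s): [2.79, 2.79, 3.14, 3.14, 3.14, 3.14].

## Interface

Orientations are given as a unit quaternion [x, y, z, w].
In Python, from bench import arm, optics, job gives the robot as it stands.
- The arm moves only by the tool send_rows, never from a script. Its argument "steps" is a list that holds one entry, the list of rows, each a list of 5 numbers: the shift along the tool's x, y, z in cm, then the turn about the tool's z in rad, then the opening, from 0 (shut) to 1 (fully open). A call has 1 to 10 rows; each row shifts and turns the pose as measured when the row begins, along the tool's axes as they then stand; what a row does not reach is not made up. A row lasts 1/12 s, in which the tool goes at most 41.7 mm and 7.16 degrees, less where a joint would pass 70% of its speed; a pose out of reach is approached as far as the arm can. A call with a gripper value outside its range is refused whole. The fingers move at their own pace and stop on an object; the grip force is fixed at half the most. Time passes only in rows, so rows that do not move let the fingers close. It gives the time, the measured TCP pose, the force and the opening at its end, in the units of the state.
- arm.read_state(): the state, without advancing time (a new reading comes with each control period).
- optics.get_image(name): name is "scene" or "top"; returns (picture, depth): 400x640x3 uint8, blue, green, red; 400x640 float32, mm along the optical axis (not along the pixel's ray), 0 where there is no reading.
- optics.get_calibration(name): a dict with "K" (3x3 intrinsics, pixels), "rvec" (rotation vector, rad) and "tvec" (3), from world to camera coordinates, as OpenCV has them. Camera axes: x right, y down, z forward; pixel columns grow to the right and rows downward; lengths in mm; the calibration is good to about 2 mm. A picture is of the moment at which its call begins. get_calibration takes no time and is no camera call.
- job.job_done(): hands the job in, once; it reports no verdict.
The state is a dict: "clock": time; "joints": joint angles; "joint_vel": joint speeds; "joint_efforts": joint torques, N m; "position": TCP position; "ee_rot": TCP orientation; "contact_force": force on the tool from outside, world axes, zero at the start; "wrist_torque": the same for the moment, N m; "gripper_width": finger opening in mm.
Only numpy, scipy, OpenCV 4.12 (cv2) and the standard library are available. Lean on these libraries where they do the work, as an engineer would, in place of code of your own. Each camera call takes 0.05 s, during which the arm holds its last target. There are 200 camera calls.

## Working session

There is one attempt and no reset: what is moved stays moved. The work goes in short steps, Python scripts to look and compute and a tool call to move; the robot and the scene stay as the last step left them, time stands still between calls to the robot, and variables do not carry over. Pictures are saved under pics/ and viewed, about 8 in all and at most 12, crops included, and the job is handed in when it is done.

Besides the shell and the picture viewer there is one more tool, called after ">>>" in YAML: its name, and indented under it one key for each argument. send_rows: Moves the arm, as the interface text tells. Its arguments: {"type":"object","properties":{"steps":{"type":"array","items":{"type":"array","items":{"type":"array","items":{"type":"number"}}}}},"required":["steps"]}

```bash
mkdir -p pics
cat > h.py <<'E'
import numpy as np, cv2
from bench import arm, optics, job
def cal(n):
    c=optics.get_calibration(n); return np.array(c["K"],float),cv2.Rodrigues(np.array(c["rvec"],float))[0],np.array(c["tvec"],float).ravel()
def grab(n):
    p,d=optics.get_image(n); np.savez('/tmp/%s.npz'%n,p=p,d=d); return p,d
def w(n,u,v,d):
    K,R,t=cal(n); return R.T@(d*np.linalg.solve(K,[u,v,1])-t)
def onz(n,u,v,z):
    K,R,t=cal(n); r=R.T@np.linalg.solve(K,[u,v,1]); c=-R.T@t; return c+r*(z-c[2])/r[2]
def cloud(n,d):
    K,R,t=cal(n); v,u=np.mgrid[:400,:640]; P=np.stack([u,v,np.ones_like(u)],-1)@np.linalg.inv(K).T*d[...,None]
    return (P-t)@R
E
python3 - <<'E'
from h import *
for n in("top","scene"):
    p,d=grab(n); cv2.imwrite(f'pics/{n}0.png',p); K,R,t=cal(n); print(n,K[0,0],-R.T@t,R[2])
s=arm.read_state();print({k:np.round(v,3) for k,v in s.items()})
E
```

```text
top 372.5957903928542 [445.95928587   5.14727868 766.04784075] [ 0.17110949  0.00144308 -0.98525096]
scene 425.15865645933775 [778.21510037 401.17287048 696.34332989] [-0.28655421 -0.51935572 -0.80508156]
{'clock': np.float64(0.1), 'joints': array([ 1.473,  0.385,  0.007, -0.   , -1.194, -0.259]), 'joint_vel': array([ 0.001, -0.003,  0.003,  0.003, -0.001, -0.001]), 'joint_efforts': array([-0.0000e+00, -3.9332e+01,  1.8893e+01,  4.1980e+00, -3.0000e-03,
        0.0000e+00]), 'position': array([218.096, 585.161, 230.345]), 'ee_rot': array([ 0.984, -0.178, -0.   ,  0.001]), 'contact_force': array([-0.259,  0.33 ,  0.105]), 'wrist_torque': array([ 0.015,  0.033, -0.01 ]), 'gripper_width': np.float64(84.945)}
```

View pics/top0.png

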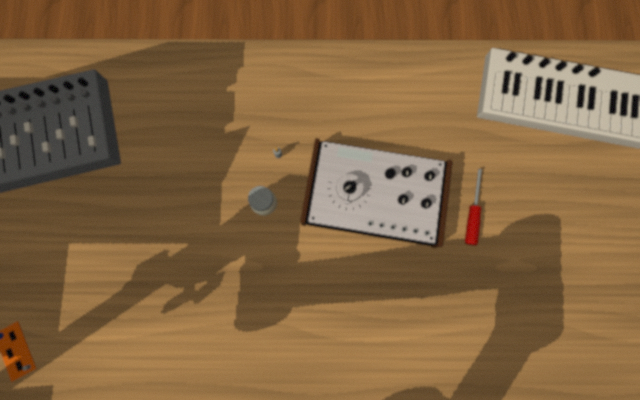

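View pics/scene0.png

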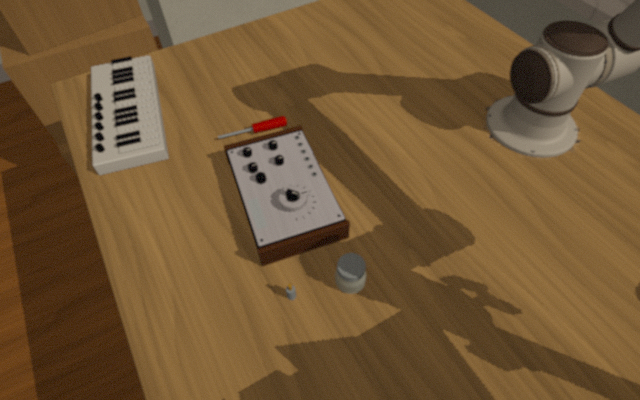

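Run:
```python
from h import *
out=[]
for n in("top","scene"):
    z=np.load(f'/tmp/{n}.npz'); P=cloud(n,z['d']); p=z['p']
    c=onz(n,*((350,187) if n=="top" else (292,198)),75); print(n,'knob approx',c)
    m=(z['d']>0)&(abs(P[...,2]-50)<7)&(np.hypot(P[...,0]-c[0],P[...,1]-c[1])<270)
    k,l,st,_=cv2.connectedComponentsWithStats(m.astype(np.uint8)); i=1+np.argmax(st[1:,4]); Q=P[l==i]
    print('panel z',np.median(Q[:,2]))
    r=cv2.minAreaRect(Q[:,:2].astype(np.float32)); print(r)
    m2=(np.hypot(P[...,0]-c[0],P[...,1]-c[1])<45)&(P[...,2]>58)
    H=P[m2]; print(len(H),np.histogram(H[:,2],bins=np.arange(58,110,3))); print(H.mean(0),H[:,:2].min(0),H[:,:2].max(0))
    v,u=(350,187)[::-1] if n=="top" else (198,292)
    out.append(cv2.resize(p[v-40:v+40,u-40:u+40],(400,400),interpolation=cv2.INTER_CUBIC))
cv2.imwrite('pics/crop.png',np.hstack(out))
```

```text
top knob approx [590.79362434 -49.88293661  75.        ]
panel z 49.637713251061946
((589.7305297851562, -105.20822143554688), (278.5880126953125, 174.2394256591797), 80.56664276123047)
605 (array([  8,  23,  47, 370,  74,   5,   1,  50,  26,   1,   0,   0,   0,
         0,   0,   0,   0]), array([ 58,  61,  64,  67,  70,  73,  76,  79,  82,  85,  88,  91,  94,
        97, 100, 103, 106, 109]))
[591.89285513 -49.23985572  70.04065541] [561.38397013 -75.56506171] [620.55949929 -23.63626128]
scene knob approx [597.10024089 -40.10439969  75.        ]
panel z 50.59180619589398
((589.9756469726562, -102.492431640625), (280.18206787109375, 173.61326599121094), 80.65888977050781)
601 (array([ 28,  28,  35, 210, 197,  15,  14,  29,  45,   0,   0,   0,   0,
         0,   0,   0,   0]), array([ 58,  61,  64,  67,  70,  73,  76,  79,  82,  85,  88,  91,  94,
        97, 100, 103, 106, 109]))
[594.69685013 -43.06295064  70.64617985] [561.51381584 -75.91929495] [620.2826426  -21.08838948]
```

View pics/crop.png

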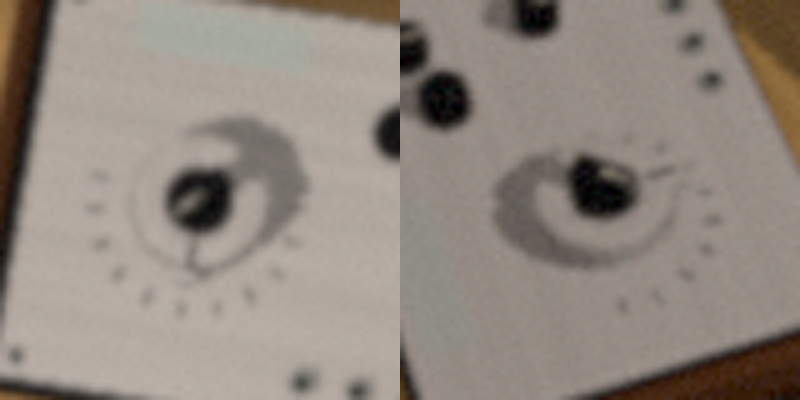

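Run:
```python
from h import *
for n in("top","scene"):
    z=np.load(f'/tmp/{n}.npz'); P=cloud(n,z['d']); p=z['p'].astype(int).sum(2)
    near=np.hypot(P[...,0]-594,P[...,1]+49)<22
    m=near&(P[...,2]>76); H=P[m]; print(n,len(H),'topz',np.percentile(H[:,2],[25,50,75]),'ctr',H.mean(0))
    e,V=np.linalg.eigh(np.cov(H[:,:2].T)); print('sd',np.sqrt(e),'bar ang',np.arctan(V[1,1]/V[0,1]))
    v,u=np.nonzero(m); r=cv2.minAreaRect(H[:,:2].astype(np.float32)); print(r)
    R=P[(np.hypot(P[...,0]-594,P[...,1]+49)<25)&(np.hypot(P[...,0]-594,P[...,1]+49)>16)]; print('ring z',np.median(R[:,2]))
# rectified crop of the top view on z=82 plane, 0.25mm/px, image up=+x, left=+y
z=np.load('/tmp/top.npz'); out=[]
for n in("top","scene"):
    im=np.load(f'/tmp/{n}.npz')['p']; K,R,t=cal(n)
    X,Y=np.meshgrid(0,0); yy,xx=np.mgrid[:400,:400]
    W=np.stack([594+(200-yy)*.15,-49+(200-xx)*.15,np.full(xx.shape,82.)],-1)
    q=(W@R.T+t)@K.T; q=q[...,:2]/q[...,2:]
    o=cv2.remap(im,q[...,0].astype(np.float32),q[...,1].astype(np.float32),cv2.INTER_CUBIC)
    out.append(cv2.convertScaleAbs(o,alpha=1.3))
cv2.imwrite('pics/rect.png',np.hstack(out))
```

```text
top 78 topz [80.21445131 81.09457086 82.24743756] ctr [593.24300897 -49.4487622   81.28776951]
sd [3.30848436 7.10371369] bar ang -0.9352978747579644
((593.6929321289062, -49.53379821777344), (11.053854942321777, 24.49822998046875), 36.134185791015625)
ring z 68.94015378292754
scene 88 topz [80.4033781  82.04478193 82.94094473] ctr [594.18726566 -46.59702492  81.35270044]
sd [3.32248421 7.42116475] bar ang -0.8882126032226554
((593.8697509765625, -47.10087585449219), (11.616496086120605, 24.20301628112793), 36.835670471191406)
ring z 69.9139142733266
```

View pics/rect.png

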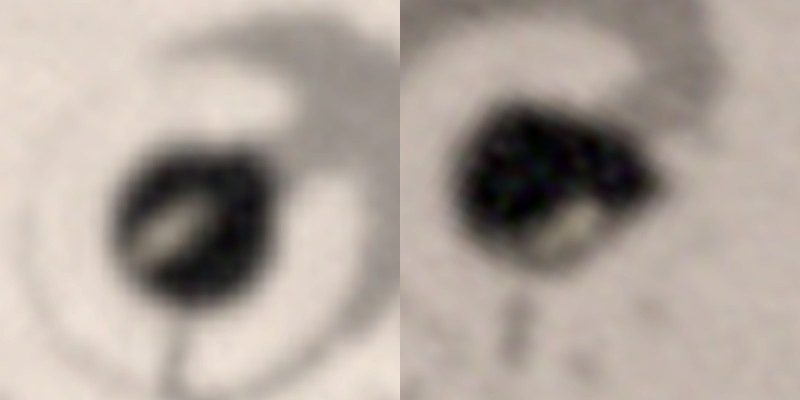

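>>> send_rows:
  steps:
    - [[3.1, 2.5, 0, 0, 0], [3.1, 2.5, 0, 0, 0], [3.1, 2.5, 0, 0, 0], [3.1, 2.5, 0, 0, 0], [3.1, 2.5, 0, 0, 0], [3.1, 2.5, 0, 0, 0], [3.1, 2.5, 0, 0, 0], [3.1, 2.5, 0, 0, 0], [3.1, 2.5, 0, 0, 0], [3.1, 2.5, 0, 0, 0]]

```text
clock: 0.93
position: [423.8, 233.1, 225.2]
ee_rot: [0.985, -0.171, -0.002, 0.005]
contact_force: [0.5, 0.5, 1.1]
gripper_width: -0.0
```

```bash
cat > rel.py <<'E'
import sys
from h import *
from scipy.spatial.transform import Rotation as Ro
s=arm.read_state(); R=Ro.from_quat(s['ee_rot']).as_matrix()
g=np.array([593.8,-48.6,float(sys.argv[1])]); a=float(sys.argv[2])
print(s['clock'],np.round(s['position'],2),'F',np.round(s['contact_force'],2),'T',np.round(s['wrist_torque'],3),'w',s['gripper_width'])
d=(a-np.arctan2(R[1,0],R[0,0])+np.pi/2)%np.pi-np.pi/2
print('tool d cm',np.round(R.T@(g-s['position'])/10,3),'turn',-d,'tilt',R[:,2])
E
python3 rel.py 100 -0.925
```

```text
0.9333 [423.85 233.08 225.19] F [0.52 0.55 1.1 ] T [ 0.083 -0.04  -0.042] w -0.025329115381372218
tool d cm [25.504 20.677 12.688] turn 0.5817229630745936 tilt [-0.00486349 -0.00896522 -0.99994798]
```

>>> send_rows:
  steps:
    - [[3.1, 2.5, 0.8, 0, 0], [3.1, 2.5, 0.8, 0, 0], [3.1, 2.5, 0.8, 0, 0], [3.1, 2.5, 0.8, 0, 0], [3.1, 2.5, 0.8, 0, 0], [3.1, 2.5, 0.8, 0, 0], [3.1, 2.5, 0.8, 0, 0], [3.1, 2.5, 0.8, 0, 0]]

```text
clock: 1.6
position: [591.1, -48.4, 162.1]
ee_rot: [0.985, -0.17, -0.001, 0.003]
contact_force: [0.1, 0.7, 1.3]
gripper_width: -0.4
```

>>> send_rows:
  steps:
    - [[0, 0, 0, 0.11, 0], [0, 0, 0, 0.11, 0], [0, 0, 0, 0.11, 0], [0, 0, 0, 0.11, 0], [0, 0, 0, 0.11, 0], [0, 0, 0, 0, 0]]

```text
clock: 2.1
position: [591.1, -59.1, 153.4]
ee_rot: [0.893, -0.45, -0.006, 0.007]
contact_force: [1.4, 0.1, -0.4]
gripper_width: -0.2
```

```bash
python3 rel.py 90 -0.925
```

```text
2.1 [591.14 -59.06 153.41] F [ 1.44  0.07 -0.36] T [ 0.009 -0.036  0.039] w -0.17641707054412334
tool d cm [-0.658 -0.951  6.327] turn -0.008369898971274825 tilt [-0.01693906 -0.00774173 -0.99982655]
```

>>> send_rows:
  steps:
    - [[-0.6, -0.9, 2.0, 0, 0], [0, 0, 2.0, 0, 0], [0, 0, 1.0, 0, 0], [0, 0, 0, 0, 0], [0, 0, 0, 0, 0]]

```text
clock: 2.52
position: [594.2, -49.1, 101.7]
ee_rot: [0.896, -0.445, -0.006, 0.007]
contact_force: [-0.3, 1.4, 0.2]
gripper_width: -0.0
```

```bash
python3 rel.py 85 -0.925
```

```text
2.5167 [594.21 -49.1  101.66] F [-0.35  1.37  0.17] T [ 0.057 -0.025 -0.004] w -0.010140808351029042
tool d cm [-0.059 -0.027  1.666] turn 0.0032013611062255976 tilt [-0.01656154 -0.00799751 -0.99983086]
```

>>> send_rows:
  steps:
    - [[-0.05, 0, 0.8, 0, 0], [0, 0, 0.3, 0, 0], [0, 0, 0, 0, 0], [0, 0, 0, 0, 0]]

```text
clock: 2.85
position: [594.9, -48.8, 91.8]
ee_rot: [0.896, -0.444, -0.004, 0.006]
contact_force: [-0.0, -0.2, 0.4]
gripper_width: 0.2
```

>>> send_rows:
  steps:
    - [[0, 0, 0.1, 0, 0], [0, 0, 0.1, 0, 0], [0, 0, 0, 0, 0]]

```text
clock: 3.1
position: [595.6, -48.9, 90.9]
ee_rot: [0.896, -0.444, -0.003, 0.006]
contact_force: [0.3, 0.4, 0.0]
gripper_width: -0.0
```

>>> send_rows:
  steps:
    - [[0, 0, 0.1, 0, 0], [0, 0, 0, 0, 0]]

```text
clock: 3.27
position: [595.9, -48.9, 90.3]
ee_rot: [0.896, -0.444, -0.003, 0.005]
contact_force: [-0.5, -0.2, 0.2]
gripper_width: 0.2
```

>>> send_rows:
  steps:
    - [[-0.1, 0.15, 0.3, 0, 0], [-0.03, 0.05, 0.2, 0, 0], [0, 0, 0.1, 0, 0]]

```text
clock: 3.52
position: [593.5, -49.1, 84.3]
ee_rot: [0.896, -0.443, -0.002, 0.005]
contact_force: [0.1, -0.4, -0.2]
gripper_width: 0.3
```

>>> send_rows:
  steps:
    - [[-0.02, 0.02, 0.15, 0, 0], [0, 0, 0, 0, 0]]

```text
clock: 3.68
position: [592.9, -49.1, 82.2]
ee_rot: [0.896, -0.443, -0.003, 0.005]
contact_force: [-0.7, 0.4, -0.4]
gripper_width: -0.1
```

>>> send_rows:
  steps:
    - [[-0.02, 0.02, 0.15, 0, 0], [0, 0, 0, 0, 0]]

```text
clock: 3.85
position: [593.2, -49.1, 82.1]
ee_rot: [0.896, -0.443, -0.002, 0.005]
contact_force: [-0.5, -0.5, 1.4]
gripper_width: 0.4
```

>>> send_rows:
  steps:
    - [[0, 0, 0.1, 0, 0], [0, 0, 0, 0, 0]]

```text
clock: 4.02
position: [593.4, -49.1, 82.2]
ee_rot: [0.897, -0.443, -0.001, 0.005]
contact_force: [-1.2, 0.2, 0.5]
gripper_width: 0.0
```

```bash
python3 rel.py 76 -0.925
```

```text
4.0167 [593.38 -49.1   82.2 ] F [-1.2   0.18  0.51] T [ 0.009  0.071 -0.012] w 0.0002949213170194219
tool d cm [-0.015 -0.07   0.619] turn 0.007475141150602216 tilt [-0.00730453 -0.00829428 -0.99993892]
```

>>> send_rows:
  steps:
    - [[0, 0, 0.2, 0, 0]]

```text
clock: 4.1
position: [593.5, -49.1, 81.0]
ee_rot: [0.897, -0.443, -0.001, 0.005]
contact_force: [-2.8, 0.4, 7.1]
gripper_width: 0.3
```

>>> send_rows:
  steps:
    - [[0, 0, 0.2, 0, 0]]

```text
clock: 4.18
position: [593.6, -49.1, 79.8]
ee_rot: [0.897, -0.443, -0.001, 0.005]
contact_force: [-3.6, 0.2, 8.2]
gripper_width: 0.1
```

>>> send_rows:
  steps:
    - [[0, 0, -1.0, 0, 0], [0, 0, -1.0, 0, 0.35], [0, 0, 0, 0, 0.35], [0, 0, 0, 0, 0.35], [0, 0, 0, 0, 0.35]]

```text
clock: 4.6
position: [594.4, -48.8, 101.2]
ee_rot: [0.897, -0.443, -0.0, 0.005]
contact_force: [-0.4, -0.5, 0.3]
gripper_width: 30.0
```

```bash
python3 rel.py 75.5 -0.925
python3 - <<'E'
from h import *
p,d=grab("scene"); cv2.imwrite('pics/s1.png',cv2.resize(p[110:250,200:400],(800,560),interpolation=cv2.INTER_CUBIC))
E
```

```text
4.6 [594.35 -48.76 101.22] F [-0.37 -0.54  0.29] T [ 0.036 -0.031  0.01 ] w 29.972999813502277
tool d cm [-0.056  0.012  2.572] turn 0.007782801383039217 tilt [-0.00462257 -0.00797587 -0.99995751]
```

View pics/s1.png

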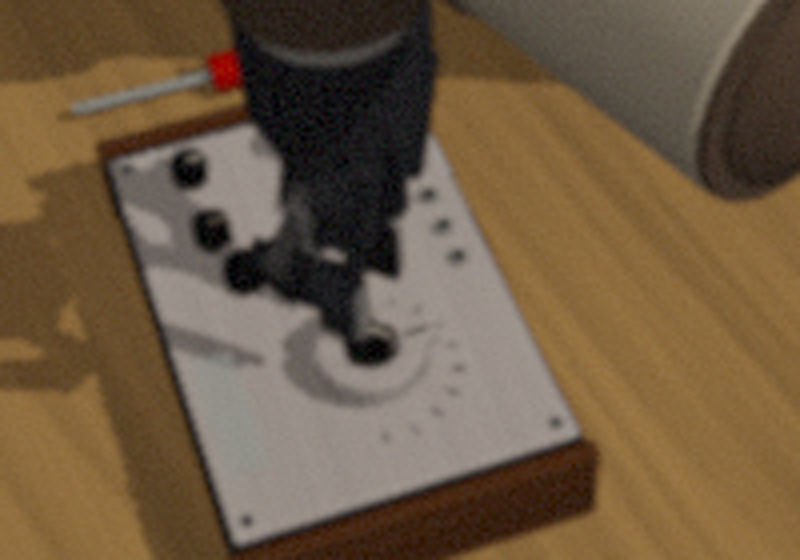

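The view shows the open fingers above the knob (at about 370,345 in the crop), which sits between them, with the ring's line still pointing right. I'll go down now.

>>> send_rows:
  steps:
    - [[-0.05, 0, 0.8, 0, 0.35], [0, 0, 0.7, 0, 0.35], [0, 0, 0.3, 0, 0.35], [0, 0, 0.1, 0, 0.35], [0, 0, 0, 0, 0.35]]

```text
clock: 5.07
position: [592.0, -48.7, 77.5]
ee_rot: [0.896, -0.443, -0.003, 0.006]
contact_force: [-0.3, -0.7, -0.7]
gripper_width: 30.2
```

```bash
python3 rel.py 75.5 -0.925
```

```text
5.0667 [591.97 -48.71  77.49] F [-0.33 -0.67 -0.73] T [ 0.009 -0.025  0.055] w 30.16934580515719
tool d cm [ 0.102 -0.155  0.197] turn 0.007011777641814154 tilt [-0.01004647 -0.00829588 -0.99991512]
```

>>> send_rows:
  steps:
    - [[0.1, -0.16, 0.2, 0, 0.35], [0, 0, 0, 0, 0.35], [0, 0, 0, 0, 0.35]]

```text
clock: 5.32
position: [593.8, -48.6, 74.6]
ee_rot: [0.896, -0.443, -0.003, 0.006]
contact_force: [0.4, -0.5, 0.4]
gripper_width: 29.9
```

```bash
python3 rel.py 75.5 -0.925
```

```text
5.3167 [593.84 -48.61  74.58] F [ 0.41 -0.5   0.39] T [ 0.003 -0.019  0.029] w 29.88072045148082
tool d cm [-0.003  0.004 -0.092] turn 0.007060366878173463 tilt [-0.01122696 -0.00861871 -0.99989983]
```

>>> send_rows:
  steps:
    - [[0, 0, -0.1, 0, 0.2], [0, 0, 0, 0, 0.1], [0, 0, 0, 0, 0.05], [0, 0, 0, 0, 0.05]]

```text
clock: 5.65
position: [594.1, -48.6, 76.1]
ee_rot: [0.896, -0.443, -0.003, 0.006]
contact_force: [0.3, -0.1, -1.4]
gripper_width: 8.8
```

```bash
python3 rel.py 75.5 -0.925
```

```text
5.65 [594.09 -48.56  76.13] F [ 0.25 -0.12 -1.42] T [-0.049 -0.159  0.035] w 8.783816238812335
tool d cm [-0.015  0.024  0.063] turn 0.007052681279830164 tilt [-0.01047744 -0.00845176 -0.99990939]
```

>>> send_rows:
  steps:
    - [[0, 0, 0, 0, 0], [0, 0, 0, 0, 0]]

```text
clock: 5.82
position: [594.1, -48.6, 76.1]
ee_rot: [0.896, -0.443, -0.003, 0.006]
contact_force: [0.3, 0.2, -0.1]
gripper_width: 8.8
```

```bash
python3 rel.py 75.5 -0.925;python3 - <<'E'
from h import *
p,d=grab("scene"); cv2.imwrite('pics/s2.png',cv2.resize(p[150:230,240:350],(770,560),interpolation=cv2.INTER_CUBIC))
E
```

```text
5.8167 [594.09 -48.61  76.09] F [ 0.32  0.2  -0.07] T [-0.045 -0.043 -0.059] w 8.750762359492231
tool d cm [-0.018  0.021  0.059] turn 0.006913337060139968 tilt [-0.01019662 -0.00833651 -0.99991326]
```

View pics/s2.png

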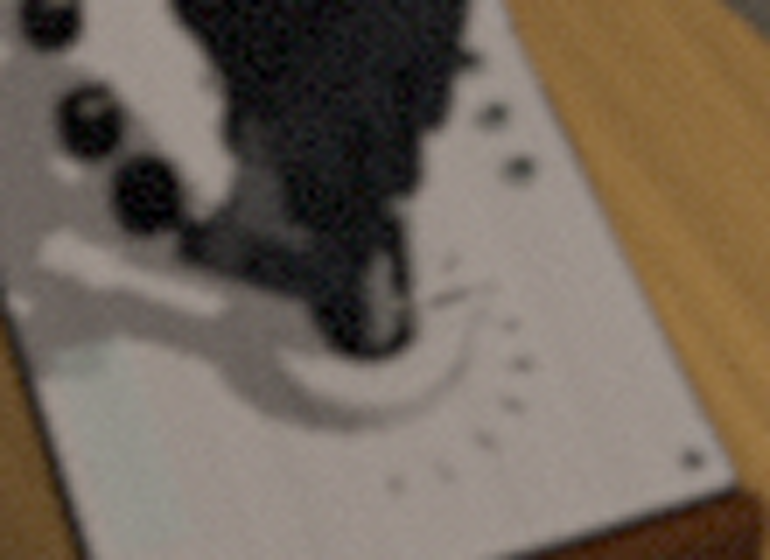

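The fingers have stopped at 8.8 mm on the bar, so it is held. The ring's line still points right in the crop, at about (455,297). Next I press.

>>> send_rows:
  steps:
    - [[0, 0, 0.2, 0, 0], [0, 0, 0.2, 0, 0]]

```text
clock: 6.03
position: [594.2, -48.6, 74.2]
ee_rot: [0.897, -0.443, -0.002, 0.006]
contact_force: [-2.9, 0.4, 7.9]
gripper_width: 8.5
```

>>> send_rows:
  steps:
    - [[0, 0, 0.2, 0, 0]]

```text
clock: 6.12
position: [594.2, -48.6, 73.6]
ee_rot: [0.897, -0.442, -0.002, 0.006]
contact_force: [-3.7, 1.1, 8.5]
gripper_width: 8.5
```

>>> send_rows:
  steps:
    - [[0, 0, 0.15, 0, 0]]

```text
clock: 6.2
position: [594.2, -48.6, 73.7]
ee_rot: [0.897, -0.442, -0.002, 0.006]
contact_force: [-3.7, 1.6, 8.7]
gripper_width: 8.4
```

>>> send_rows:
  steps:
    - [[0, 0, 0.3, 0, 0]]

```text
clock: 6.28
position: [594.2, -48.6, 72.6]
ee_rot: [0.897, -0.442, -0.002, 0.007]
contact_force: [-4.8, 1.2, 10.2]
gripper_width: 8.5
```

>>> send_rows:
  steps:
    - [[0, 0, 0.25, 0, 0]]

```text
clock: 6.37
position: [594.2, -48.6, 71.9]
ee_rot: [0.897, -0.442, -0.001, 0.007]
contact_force: [-4.0, 1.6, 9.9]
gripper_width: 8.3
```

>>> send_rows:
  steps:
    - [[0, 0, 0.16, -0.1, 0], [0, 0, 0.16, -0.1, 0]]

```text
clock: 6.53
position: [594.2, -48.6, 72.6]
ee_rot: [0.938, -0.346, -0.002, 0.007]
contact_force: [-4.7, 1.1, 10.3]
gripper_width: 8.7
```

```bash
python3 rel.py 72 -0.164
```

```text
6.5333 [594.23 -48.63  72.59] F [-4.67  1.09 10.34] T [ 0.332  1.14  -0.025] w 8.685924670820416
tool d cm [-0.034  0.025  0.06 ] turn -0.5435329473367712 tilt [-0.00751851 -0.01160616 -0.99990438]
```

>>> send_rows:
  steps:
    - [[0, 0, 0.19, -0.1, 0], [0, 0, 0.19, -0.1, 0]]

```text
clock: 6.7
position: [594.2, -48.6, 72.8]
ee_rot: [0.969, -0.246, -0.002, 0.007]
contact_force: [-4.4, 1.3, 10.5]
gripper_width: 8.4
```

>>> send_rows:
  steps:
    - [[0, 0, 0.19, -0.1, 0], [0, 0, 0.19, -0.1, 0]]

```text
clock: 6.87
position: [594.3, -48.6, 72.9]
ee_rot: [0.99, -0.142, -0.002, 0.007]
contact_force: [-3.9, 1.2, 9.9]
gripper_width: 8.7
```

```bash
python3 rel.py 72 -0.164
```

```text
6.8667 [594.27 -48.63  72.93] F [-3.89  1.23  9.89] T [ 0.353  1.209 -0.085] w 8.705986849162077
tool d cm [-0.046  0.009  0.094] turn -0.12086037128830251 tilt [-0.00511799 -0.01318548 -0.99989997]
```

>>> send_rows:
  steps:
    - [[0, 0, 0.25, -0.07, 0], [0, 0, 0.22, -0.04, 0]]

```text
clock: 7.03
position: [594.3, -48.6, 72.2]
ee_rot: [0.997, -0.083, -0.001, 0.007]
contact_force: [-4.2, 1.3, 10.2]
gripper_width: 8.5
```

```bash
python3 rel.py 72 -0.164
```

```text
7.0333 [594.27 -48.63  72.24] F [-4.22  1.35 10.24] T [ 0.399  1.179 -0.038] w 8.49484475016035
tool d cm [-0.047  0.005  0.024] turn -0.0018285129213544415 tilt [-0.00391068 -0.01394372 -0.99989513]
```

>>> send_rows:
  steps:
    - [[0, 0, 0.26, 0, 0], [0, 0, 0.24, 0, 0]]

```text
clock: 7.2
position: [594.3, -48.6, 71.5]
ee_rot: [0.997, -0.081, -0.001, 0.008]
contact_force: [-4.3, 0.9, 11.1]
gripper_width: 8.6
```

>>> send_rows:
  steps:
    - [[0, 0, 0.22, 0, 0], [0, 0, 0.22, 0, 0], [0, 0, 0.22, 0, 0]]

```text
clock: 7.45
position: [594.2, -48.6, 71.4]
ee_rot: [0.997, -0.08, 0.0, 0.008]
contact_force: [-4.5, 1.4, 11.2]
gripper_width: 8.9
```

```bash
python3 rel.py 72 -0.164
python3 - <<'E'
from h import *
p,d=grab("scene"); cv2.imwrite('pics/s3.png',cv2.resize(p[150:230,240:350],(770,560),interpolation=cv2.INTER_CUBIC))
E
python3 rel.py 72 -0.164
```

```text
7.45 [594.25 -48.61  71.37] F [-4.51  1.37 11.18] T [ 0.434  1.306 -0.062] w 8.90251623909893
tool d cm [-0.044  0.007 -0.063] turn 0.0033790643698785594 tilt [-0.00101696 -0.01624141 -0.99986758]
7.5 [594.26 -48.63  71.4 ] F [-4.88  2.14 11.08] T [ 0.46   1.327 -0.069] w 8.48287537700147
tool d cm [-0.046  0.006 -0.06 ] turn 0.003363199082774493 tilt [-9.36128753e-04 -1.62452186e-02 -9.99867600e-01]
```

View pics/s3.png

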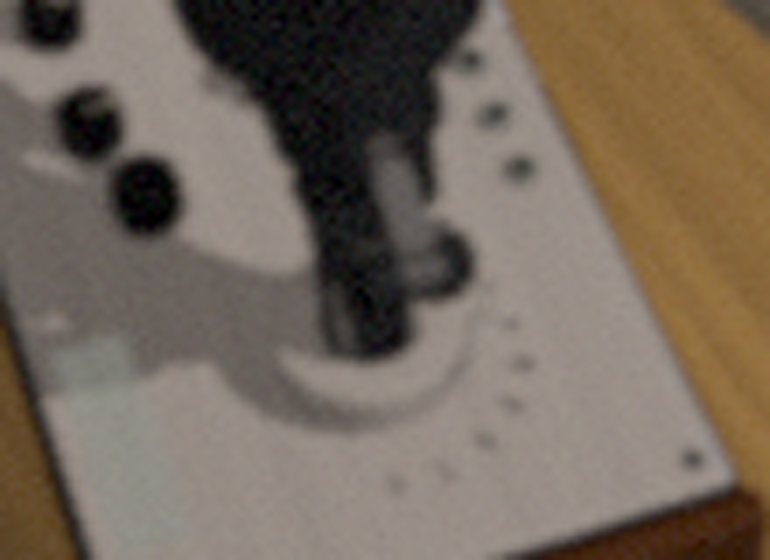

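The crop shows the fingers gripping across the ring, with the bar along the ring's pointer direction; the pointers themselves are hidden. Fz was 11 N for 0.4 s, about 4 mm in. Now I let it out.

>>> send_rows:
  steps:
    - [[0, 0, 0, 0, 0], [0, 0, -0.05, 0, 0], [0, 0, -0.1, 0, 0]]

```text
clock: 7.75
position: [594.0, -48.5, 76.4]
ee_rot: [0.997, -0.08, 0.001, 0.008]
contact_force: [4.1, -3.0, -14.5]
gripper_width: 8.5
```

```bash
python3 rel.py 76 -0.164
```

```text
7.75 [594.01 -48.52  76.42] F [  4.06  -2.96 -14.55] T [-0.65  -1.287  0.03 ] w 8.537115222012305
tool d cm [-0.02   0.01   0.043] turn 0.003792431306683719 tilt [ 4.37571884e-04 -1.65290095e-02 -9.99863291e-01]
```

It is fully out and being pulled up by 14 N, so I'll relax and open.

>>> send_rows:
  steps:
    - [[0, 0, 0, 0, 0], [0, 0, 0, 0, 0]]

```text
clock: 7.92
position: [594.1, -48.6, 76.0]
ee_rot: [0.997, -0.08, 0.001, 0.008]
contact_force: [0.1, 1.0, 1.1]
gripper_width: 8.6
```

>>> send_rows:
  steps:
    - [[0, 0, 0, 0, 0.15], [0, 0, 0, 0, 0.3], [0, 0, 0, 0, 0.35], [0, 0, -0.5, 0, 0.35], [0, 0, -1.5, 0, 0.35], [0, 0, -3, 0, 0.35], [0, 0, -3, 0, 0.35], [0, 0, -3, 0, 0.35], [0, 0, 0, 0, 0.35]]

```text
clock: 8.67
position: [593.5, -47.1, 190.0]
ee_rot: [0.997, -0.08, -0.002, 0.01]
contact_force: [0.2, -0.2, 0.8]
gripper_width: 29.8
```

>>> send_rows:
  steps:
    - [[0, -4, 0, 0, 0.35], [0, -4, 0, 0, 0.35], [0, -4, 0, 0, 0.35], [0, -4, 0, 0, 0.35], [0, -4, 0, 0, 0.35], [0, -4, 0, 0, 0.35], [0, 0, 0, 0, 0.35], [0, 0, 0, 0, 0.35]]

```text
clock: 9.33
position: [636.1, 199.4, 194.1]
ee_rot: [0.997, -0.082, 0.005, 0.007]
contact_force: [-1.0, -0.1, 0.6]
gripper_width: 30.0
```

```bash
python3 rel.py 76 -0.164
python3 - <<'E'
from h import *
out=[]
for n in("top","scene"):
    im,d=grab(n); P=cloud(n,d); K,R,t=cal(n)
    H=P[(np.hypot(P[...,0]-594,P[...,1]+49)<22)&(P[...,2]>76)&(P[...,2]<90)]
    if len(H)>20:
        e,V=np.linalg.eigh(np.cov(H[:,:2].T)); r=cv2.minAreaRect(H[:,:2].astype(np.float32))
        print(n,len(H),'z',np.median(H[:,2]),'bar',np.arctan(V[1,1]/V[0,1]),r)
    yy,xx=np.mgrid[:400,:400]
    W=np.stack([594+(200-yy)*.2,-49+(200-xx)*.2,np.full(xx.shape,76.)],-1)
    q=(W@R.T+t)@K.T; q=(q[...,:2]/q[...,2:]).astype(np.float32)
    out.append(cv2.convertScaleAbs(cv2.remap(im,q[...,0],q[...,1],cv2.INTER_CUBIC),alpha=1.3))
cv2.imwrite('pics/end.png',np.hstack(out))
E
```

```text
9.3333 [636.07 199.44 194.11] F [-1.03 -0.15  0.63] T [-0.057  0.023 -0.046] w 30.016048326136534
tool d cm [-0.25  25.007 12.132] turn -0.00023571607576711173 tilt [ 0.00917136 -0.01457177 -0.99985176]
top 76 z 81.37954210448696 bar -0.15287469052795266 ((593.3496704101562, -49.58732604980469), (10.77374267578125, 23.99119758605957), 80.38945770263672)
scene 89 z 81.97917279662678 bar -0.18849146198312106 ((593.4722290039062, -48.17340850830078), (12.725979804992676, 24.219318389892578), 82.21514892578125)
```

View pics/end.png

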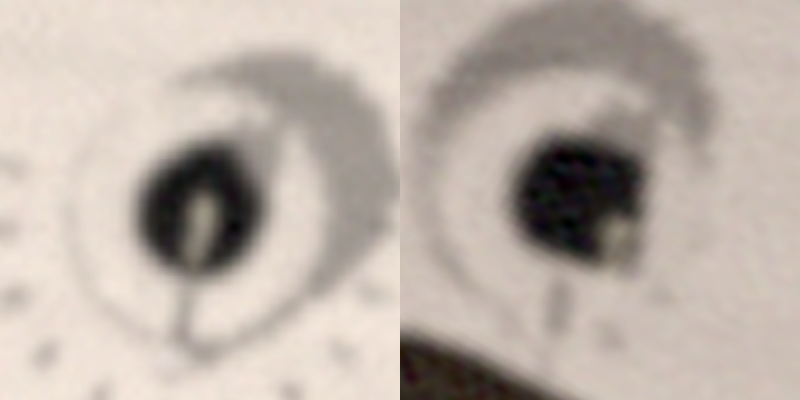

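The white pointer line, from about (205,190) to (193,260), is in line with the ring's line from (188,285) to (180,340). The bar lies at −0.15 to −0.19 rad against −0.164 wanted, and the knob's top is back at about 81.5 mm.

```bash
python3 -c "
from bench import job; print(job.job_done())"
```

```text
the job is handed in; nothing more can be done
None
```

I set the inner knob in line with the ring's pointer and handed the job in at about 9.4 s of the 51 s; no verdict is reported.

- **Turning:** I felt for the knob's top (about 81 mm above the table), gripped the bar by its flat sides and pressed it in. I turned it about 0.76 rad anticlockwise while pushing with about 10 N, roughly 3 mm in.
- **Holding:** I held it in line for about 0.4 s at about 11 N, roughly 4 mm in. The press depth comes from the force and the tool's travel, and the two differ by up to about 1 mm.
- **Letting go:** It was raised until fully out, then released. The arm briefly pulled up on it with about 14 N before I relaxed and opened the fingers.

**Last checks:**
- **Pointer:** The bar lies at −0.15 rad in one view and −0.19 in the other, against −0.164 wanted, so within about 0.03 rad of the ring's pointer.
- **Height:** The knob's top is back at its starting height, about 81.5 mm.
- **Ring:** Its pointer line looks unmoved; I measured it only by eye.
- **Contact:** The arm is clear and touching nothing.
- **Loose things:** The arm never came near them, but I did not measure them again at the end.

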